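Tuck a slide carrier under the drawer flap and hold it down

TASK

Put the slide carrier (the metal plate with the upright grip rib) down into the open drawer of the slide cabinet and slide its plain edge under the drawer's hinged metal flap, the whole edge at least 10 mm in, without lifting the flap or pushing the drawer along. Finish while holding the carrier there, pressed flat on the drawer floor with a steady push of around 15 newtons: do not let go and do not force it. Leave everything else where it stands.

Things in the scene. Friction and masses are not known exactly. Their poses are not given: they have to be found in the camera images.
- carrier_grip (a point): Centre of the slide carrier's grip rib, 17 mm above the carrier's underside and within 4 mm of its centre of mass in plan. The upright black rib stands in the middle of the plate: 50 mm long (x), 14 mm thick (y), its top 30 mm above the underside. x along the rib towards the plain edge that is to be tucked, y across, z up.
- carrier: The slide carrier, one rigid loose piece of 0.11 to 0.23 kg lying flat on the table: aluminium plate 120 mm (x) x 90 mm (y) x 4 mm with two glass slides fixed on it. Edge at -x: upturned lip 14 mm tall, too tall for the flap; edge at +x: plain, 4 mm, the one to tuck. Origin: centre of its underside, 17 mm below carrier_grip.
- carrier_corner_l (a point): Corner of the carrier's plain edge at its underside, 60 mm in x, +45 mm in y and -17 mm in z from carrier_grip; axes as the carrier's.
- carrier_corner_r (a point): The other corner of the plain edge at its underside, 60 mm in x, -45 mm in y and -17 mm in z from carrier_grip.
- flap_edge (a point): Point on the drawer's floor, straight below the middle of the flap's free edge. x points along the drawer into the cabinet (the tucking direction), y across, z up. The drawer is 172 mm wide inside (86 mm each way), its side walls rise 36 mm above its floor, its front wall's inner face is at x = -182 mm. The cabinet's face (114 mm over the table) stands at x = 75 to 110 mm.
- flap (a joint): Angle of the hinged steel flap, rad: 0 lying on its stop, growing as its free edge is lifted; 0.12 kg, falls back by itself. It laps over the floor from x = 0 (flap_edge) to its hinge at x = 60 mm, 164 mm wide, underside 7 mm above the floor; the first 10 mm flare up to about 12 mm; the top is under 16 mm above the floor.
- drawer: The open drawer of the slide cabinet, with a rigid, level plywood floor 20 mm above the table. Its origin is at table height, in the middle of the drawer's front face, 190 mm before flap_edge; x along the drawer into the cabinet. The drawer is open and stays put by friction (about 18 N along its travel).
- slide_box: Bystander to leave alone: closed plastic slide box, 102 x 82 x 36 mm, lying flat; origin at the centre of its underside.
- cup_a: Bystander to leave alone: specimen cup with screw lid, 66 mm across, 70 mm tall; origin at the centre of its underside.
- cup_b: Bystander to leave alone: specimen cup with screw lid, 60 mm across, 64 mm tall; origin at the centre of its underside.
- cup_c: Bystander to leave alone: specimen cup with screw lid, 60 mm across, 76 mm tall; origin at the centre of its underside.
- dropper: Bystander to leave alone: small dropper bottle, 38 mm across, 97 mm tall; origin at the centre of its underside.
- wash_bottle: Bystander to leave alone: white bottle, 62 mm across, 150 mm tall; origin at the centre of its underside.
- dish: Bystander to leave alone: shallow glass dish, 80 mm across, 22 mm tall; origin at the centre of its underside.

How it is judged:
By the outcome, as a careful person would: the job done as asked, in the order asked, and still so for the second after the job is handed in, while the arm keeps its last pose, push and grip.
It also fails if it takes over 48 s, if anything falls off the work surface, if the arm or the gripper's body presses on something with over 40 N, if the wrist force passes 120 N, or if a joint passes its speed limit or range.

ROBOT

A 6-joint arm with a two-finger parallel gripper is mounted at the origin on the work surface. World frame = base frame: x ahead of the robot, y to its left, z up, the work surface at z = 0. Lengths are in m, angles in degrees, forces in N, time in s.
With the tool pointing down it reaches from about 0.3 to 0.875 m from the base axis. Payload 6.4 kg.
Tool frame: the origin (TCP) lies at the very end of the fingers, on their centre line; the grasp point (between the pads) lies 19 mm behind it (grip_point_offset is the distance from the TCP to the grasp point, in m); z points along the fingers, y is the direction in which the jaws open and shut (so a half turn about z gives the same grasp; the last joint's range is limited). The gripper opens to 85 mm and grips with 20 to 120 N. Pads are 22 mm wide; open, the fingers measure 114 mm over their backs; the gripper's body (76 mm by 85 mm) begins 54 mm behind the grasp point. The pads swing forward as they close: fully open they stand 13 mm farther back than shut.
Start: joints at [51.606, 10.359, 92.074, -0, 77.567, -11.82], TCP at [0.257, 0.514, 0.203] pointing down, gripper open.
Joint ranges: [-171.53, 171.53], [-51.25, 118.39], [17.06, 147.69], [-65.23, 245.23], [0, 150.52], [-178.68, 178.68]. Speed limits (degrees/s): [147.25, 147.25, 172.46, 180, 180, 180].

INTERFACE

Orientations are given as [roll, pitch, yaw] about the fixed x, y, z axes, in that order (R = Rz(yaw) Ry(pitch) Rx(roll)).
In Python, from plant import * gives the robot as it stands.
- The arm moves only by the shell command python3 -m creep 'ROWS' [OPENING] [FORCE]. ROWS is a JSON object of lists of equal length, an entry for each row: "travel": the shift along the tool's x, y, z in m, a list of three; "spin": the turn about the tool's z in rad. In form: {"travel": [[dx, dy, dz], ...], "spin": [spin, ...]}. A call has 1 to 20 rows; each row is the pose to reach, as a shift and turn from the pose commanded when the call began, along the tool's axes at that moment; what a row does not reach only later rows make up. A row lasts 1/10 s, in which the tool goes at most 50 mm and 8.59 degrees, less where a joint would pass 70% of its speed; a pose out of reach is approached as far as the arm can. A call with a gripper value outside its range is refused whole. OPENING is the finger opening in m, from 0 to 0.0854, set as the call begins (- or left out, the last holds). The fingers move at their own pace and stop on an object; FORCE is the grip in N (left out, the last holds). Time passes only in rows, so rows that repeat a pose let the fingers close. It gives the time, the measured TCP pose, the force and the opening at its end, in the units of the state.
- get_state(): the state, without advancing time (a new reading comes with each control period).
- snapshot(name): name is "scene" or "top" or "wrist"; returns (picture, depth): 420x560x3 uint8, red, green, blue; 420x560 float32, m along the optical axis (not along the pixel's ray), 0 where there is no reading.
- calibration(name): a dict with "intrinsics" (3x3 intrinsics, pixels), "k1" (the pictures are not rectified: a ray, as slopes to the right and down, at radius r is drawn at 1 + k1 r^2 times it, then the intrinsics apply), "rvec" (rotation vector, rad) and "tvec" (3), from world to camera coordinates, as OpenCV has them; the wrist camera has in their place "hand_eye" (4x4, takes a point from camera to tool coordinates, whose origin is the TCP and whose axes are the flange's). Camera axes: x right, y down, z forward; pixel columns grow to the right and rows downward; lengths in m; the calibration is good to about 2 mm. A picture is of the moment at which its call begins: read the wrist's pose just before it. calibration takes no time and is no camera call.
- sign_off(): hands the job in, once; it reports no verdict.
Trained networks look in the newest picture that a camera, given by its name, has taken for a name from the list of things; names that differ only in an ending like _2 or _b are one class to them, and where a whole thing is asked for, a point or a joint stands for the part that bears it (a point fixed in the world has none). Each returns a list of dicts, best first, with "confidence" (0 to 1); they miss things now and then, are a little off and sometimes report something else, mostly with a low value. They report only what shows in the picture. A call takes as long as a camera call.
- cut_out(camera, target): "pixels" (420x560 bool, what is visible of it) and "rect" ([centre column, centre row, width, height] in pixels, round what is visible of it).
The state is a dict: "t": time; "joint_pos": joint angles; "dq": joint speeds; "tau": joint torques, N m; "ee_pos": TCP position; "orientation": TCP orientation; "contact_force": force on the tool from outside, world axes, zero at the start; "ft_torque": the same for the moment, N m; "finger_gap": finger opening in m.
Only numpy, scipy, OpenCV 4.12 (cv2) and the standard library are available. Lean on these libraries where they do the work, as an engineer would, in place of code of your own. Each camera call takes 0.05 s, during which the arm holds its last target. There are 200 camera calls.

## Working session

There is one attempt and no reset: what is moved stays moved. The work goes in short steps, Python scripts to look and compute and a shell command to move; the robot and the scene stay as the last step left them, time stands still between calls to the robot, and variables do not carry over. Pictures are saved under pics/ and viewed, about 8 in all and at most 12, crops included, and the job is handed in when it is done.

```bash
ls; mkdir -p pics
cat > h.py <<'E'
from plant import *
import numpy as np, cv2
from scipy.spatial.transform import Rotation as R
def T_tool():
    s=get_state(); T=np.eye(4); T[:3,:3]=R.from_euler('xyz',s['orientation'],degrees=True).as_matrix(); T[:3,3]=s['ee_pos']; return T
def cam2world(name,T=None):
    c=calibration(name)
    if 'hand_eye' in c: return (T_tool() if T is None else T)@np.array(c['hand_eye'])
    W=np.eye(4); W[:3,:3]=cv2.Rodrigues(np.array(c['rvec'],float))[0]; W[:3,3]=np.array(c['tvec']).ravel(); return np.linalg.inv(W)
def rays(name,px):
    c=calibration(name); K=np.array(c['intrinsics']); px=np.atleast_2d(px).astype(float)
    d=np.c_[(px[:,0]-K[0,2])/K[0,0],(px[:,1]-K[1,2])/K[1,1]]; u=d.copy()
    for _ in range(20): u=d/(1+c['k1']*(u**2).sum(1,keepdims=True))
    return np.c_[u,np.ones(len(u))]
def pts(name,px,depth,T=None):  # depth array per px
    C=cam2world(name,T); p=rays(name,px)*np.asarray(depth)[:,None]; return p@C[:3,:3].T+C[:3,3]
def onplane(name,px,z,T=None):
    C=cam2world(name,T); d=rays(name,px)@C[:3,:3].T; o=C[:3,3]; return o+d*((z-o[2])/d[:,2:3])
def mpts(name,mask,D,T=None):
    v,u=np.nonzero(mask&(D>0)); return pts(name,np.c_[u,v],D[v,u],T)
E
cat > a.py <<'E'
from h import *
print(get_state())
for n in ['scene','top','wrist']:
    T=T_tool(); im,D=snapshot(n); cv2.imwrite(f'pics/{n}0.png',im[:,:,::-1]); np.savez(f'{n}0.npz',im=im,D=D,T=T)
    print(n,calibration(n)['intrinsics'], cam2world(n,T)[:3,3].round(3))
    for t in ['carrier','carrier_grip','flap','drawer'] if n!='wrist' else ['carrier']:
        for r in cut_out(n,t)[:2]:
            P=mpts(n,r['pixels'],D,T)
            print(n,t,round(r['confidence'],2),np.round(r['rect']),r['pixels'].sum(), np.median(P,0).round(3) if len(P) else None)
E
python3 a.py; python3 -c "
import cv2,numpy as np
a=cv2.imread('pics/scene0.png');b=cv2.imread('pics/top0.png');cv2.imwrite('pics/c0.png',np.hstack([cv2.resize(a,(400,300)),cv2.resize(b,(400,300))]))"
```

```text
pics
{'t': 0.0, 'joint_pos': array([ 5.16066657e+01,  1.04035331e+01,  9.21327915e+01, -1.00366872e-03,
        7.75663555e+01, -1.18185963e+01]), 'dq': array([ 0.05946894, -0.05221644,  0.00014983,  0.12243043,  0.00987115,
        0.03772602]), 'tau': array([ 1.12102989e-03, -4.44864464e+01, -3.51340449e+01, -1.81374821e-04,
        8.96394427e-03, -7.33177853e-05]), 'ee_pos': array([0.25682481, 0.51377692, 0.20235853]), 'orientation': array([-1.79899296e+02, -2.00713148e-02,  1.53425461e+02]), 'contact_force': array([-0.97999457, -0.18906612, -0.87859116]), 'ft_torque': array([-0.0449247 , -0.00953067,  0.017343  ]), 'finger_gap': 0.08559275924946651}
scene [[498.56184485   0.         284.09006978]
 [  0.         498.56184485 211.37335565]
 [  0.           0.           1.        ]] [ 1.084 -0.917  0.733]
scene carrier 0.71 [363. 167.  24.  12.] 247 [0.613 0.44  0.015]
scene carrier 0.68 [294. 171.  44.  23.] 622 [0.437 0.303 0.006]
scene carrier_grip 0.66 [297. 171.  45.  24.] 632 [0.44  0.303 0.005]
scene flap 0.98 [313. 244.  34.  35.] 775 [ 0.664 -0.044  0.031]
scene flap 0.47 [296. 171.  45.  22.] 607 [0.438 0.302 0.006]
scene drawer 0.77 [273. 240. 132.  82.] 6396 [ 0.571 -0.066  0.03 ]
top [[469.71331873   0.         283.2243671 ]
 [  0.         469.71331873 205.23574537]
 [  0.           0.           1.        ]] [ 0.473 -0.007  1.476]
top carrier 0.91 [190. 255.  40.  47.] 1058 [0.43  0.309 0.004]
top carrier_grip 0.76 [189. 254.  44.  49.] 1180 [0.431 0.309 0.004]
top flap 0.85 [307. 181.  53.  26.] 1102 [ 0.665 -0.05   0.029]
top flap 0.45 [189. 255.  45.  46.] 1087 [0.43  0.309 0.004]
top drawer 0.93 [309. 210.  69.  97.] 5620 [ 0.579 -0.062  0.021]
wrist [[299.61917172   0.         285.22411805]
 [  0.         299.61917172 213.93380411]
 [  0.           0.           1.        ]] [0.193 0.546 0.373]
wrist carrier 0.57 [217. 341.  62.  58.] 2632 [0.411 0.322 0.005]
```

View pics/top0.png

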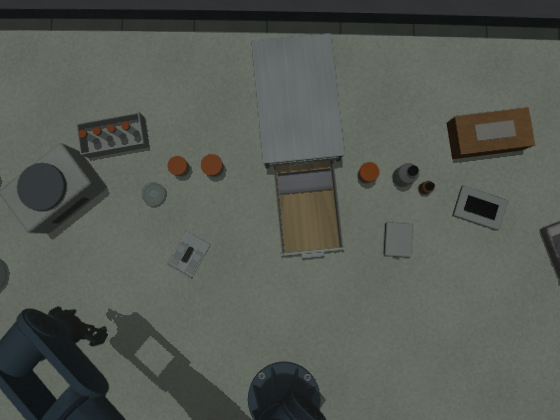

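View pics/scene0.png

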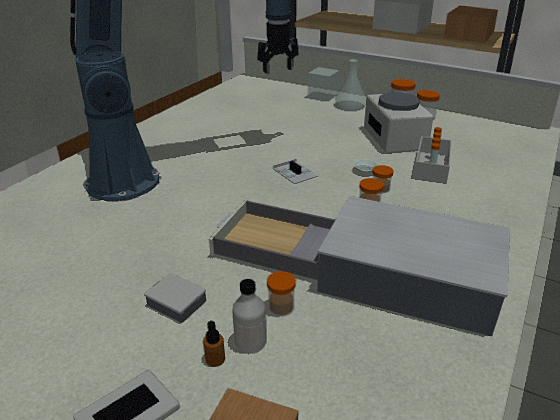

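The top view shows the carrier at about (189,254), the drawer at (309,210) and the flap at (305,181). Next I work out rough yaws.

```bash
cat > b.py <<'E'
from h import *
z=np.load('top0.npz'); im,D=z['im'],z['D']
snapshot('top')
for t in ['carrier','drawer','flap']:
    r=cut_out('top',t)[0]; P=mpts('top',r['pixels'],D)[:,:2]
    (c,s,a)=cv2.minAreaRect(P.astype(np.float32)*1000); print(t,np.round(c),np.round(s),round(a,1))
print(np.array(calibration('wrist')['hand_eye']).round(3))
w=np.load('wrist0.npz'); a=cv2.resize(w['im'][300:400,170:280][:,:,::-1],None,fx=3.6,fy=3.6,interpolation=2)
b=cv2.resize(im[220:290,150:230][:,:,::-1],None,fx=4.95,fy=5.14,interpolation=2)
cv2.imwrite('pics/c1.png',np.hstack([a,cv2.resize(b,(400,360))]))
E
python3 b.py
```

```text
carrier [429. 312.] [ 93. 125.] 63.8
drawer [576. -62.] [297. 192.] 8.0
flap [667. -48.] [ 68. 166.] 7.5
[[-0.001 -0.959 -0.283  0.072]
 [ 1.    -0.    -0.001  0.   ]
 [ 0.001 -0.283  0.959 -0.17 ]
 [ 0.     0.     0.     1.   ]]
```

View pics/c1.png

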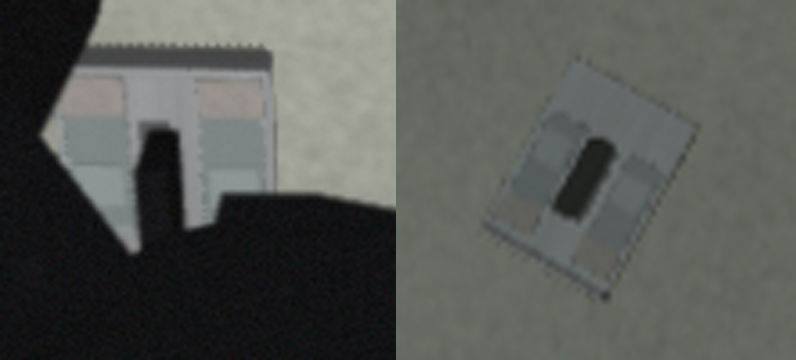

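Lip is at the lower left, so the plain edge points to yaw ≈ -26.5°; the drawer's yaw is about 8°. I'll turn the tool so that its x axis (camera side) leads, and look from close by.

```bash
python3 -m creep '{"travel": [[-0.008,-0.005,0],[-0.017,-0.011,0],[-0.025,-0.016,0],[-0.033,-0.021,0],[-0.042,-0.026,0],[-0.05,-0.032,0],[-0.058,-0.037,0],[-0.066,-0.042,0],[-0.075,-0.048,0],[-0.083,-0.053,0],[-0.091,-0.058,0],[-0.1,-0.064,0],[-0.108,-0.069,0],[-0.116,-0.074,0],[-0.125,-0.08,0],[-0.133,-0.085,0],[-0.141,-0.09,0],[-0.15,-0.095,0],[-0.158,-0.1,0],[-0.166,-0.106,0]], "spin": [0.14,0.28,0.43,0.57,0.71,0.85,1.0,1.14,1.28,1.42,1.57,1.71,1.85,2.0,2.14,2.28,2.42,2.57,2.71,2.85]}' 0.06 && python3 -m creep '{"travel": [[0,0,0],[0,0,0],[0,0,0],[0,0,0]], "spin": [0.14,0.29,0.29,0.29]}'
cat > c.py <<'E'
from h import *
import sys
tag=sys.argv[1]
T=T_tool(); im,D=snapshot('wrist'); cv2.imwrite(f'pics/{tag}.png',im[:,:,::-1]); np.savez(f'{tag}.npz',im=im,D=D,T=T)
s=get_state(); print(s['t'],s['ee_pos'].round(4),s['orientation'].round(2),s['joint_pos'].round(1))
for t in sys.argv[2:]:
    for r in cut_out('wrist',t)[:2]:
        P=mpts('wrist',r['pixels'],D,T); np.save(f'{tag}_{t}.npy',r['pixels'])
        print(t,round(r['confidence'],2),np.round(r['rect']),np.median(P,0).round(4))
        if r['confidence']>.5:
            c,sz,a=cv2.minAreaRect((P[:,:2]*1000).astype(np.float32)); print(np.round(c,1),np.round(sz,1),round(a,2), 'z pct',np.percentile(P[:,2],[5,50,95]).round(4))
E
python3 c.py w1 carrier carrier_grip
```

```text
t: 2.8
ee_pos: [0.3585, 0.3449, 0.2034]
orientation: [-180.0, -0.0, -10.2]
contact_force: [0.0, -0.2, -0.2]
finger_gap: 0.06
t: 3.2
ee_pos: [0.3583, 0.3452, 0.2033]
orientation: [-180.0, -0.0, -26.2]
contact_force: [-0.1, 0.5, -0.7]
finger_gap: 0.0604
3.25 [0.3582 0.3453 0.2033] [-179.99   -0.    -26.27] [ 30.2   0.3 103.    0.   76.7 146.5]
carrier 0.91 [284. 117.  79. 112.] [0.434  0.3095 0.0042]
[431.6 310.5] [ 92.2 124.3] 62.69 z pct [0.0024 0.0042 0.029 ]
carrier_grip 0.77 [283. 116.  81. 106.] [0.4346 0.3093 0.0043]
[432.1 309.9] [ 90. 120.] 63.41 z pct [0.0025 0.0043 0.0291]
```

View pics/w1.png

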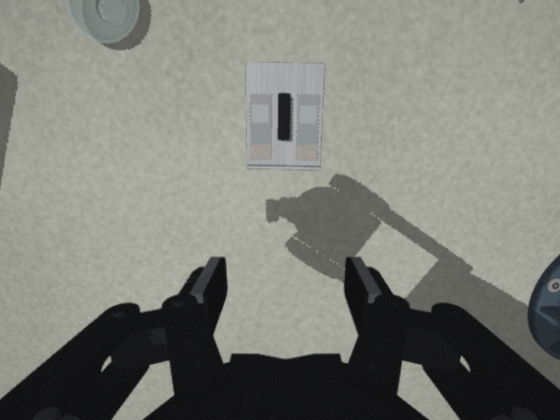

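The picture shows the carrier at (284,116), plain edge at the top (row 63), lip at the bottom (row 168), rib at (284,117). Now I measure the rib from its depth points.

```bash
cat > d.py <<'E'
from h import *
z=np.load('w1.npz'); im,D,T=z['im'],z['D'],z['T']
m=np.zeros(D.shape,bool); m[80:155,265:305]=1
P=mpts('wrist',m,D,T); Q=P[(P[:,2]>.02)]
c,sz,a=cv2.minAreaRect((Q[:,:2]*1000).astype(np.float32)); print(len(Q),c,sz,a,np.percentile(Q[:,2],[5,50,95]), 'pca',np.degrees(np.arctan(np.linalg.svd(Q[:,:2]-Q[:,:2].mean(0))[2][0][1]/np.linalg.svd(Q[:,:2]-Q[:,:2].mean(0))[2][0][0])))
# plane-based: rib black mask top & plate corners
M=np.load('w1_carrier.npy'); cs,_=cv2.findContours(M.astype(np.uint8),0,2); k=max(cs,key=len)[:,0]
W=onplane('wrist',k,.004,T); c,sz,a=cv2.minAreaRect((W[:,:2]*1000).astype(np.float32)); print('plate@4mm',c,sz,a)
d=(im.max(2)<50)&m; v,u=np.nonzero(d); W=onplane('wrist',np.c_[u,v],.030,T); c,sz,a=cv2.minAreaRect((W[:,:2]*1000).astype(np.float32)); print('dark@30mm',c,sz,a)
# top camera
r=snapshot('top'); tm=np.zeros(D.shape,bool); tm[235:275,175:205]=1; Q=mpts('top',tm,r[1]); Q=Q[Q[:,2]>.018]; print('top rib',len(Q),Q.mean(0),Q[:,2].max())
def show(xy,yaw): 
    g=np.linalg.inv(T)@np.array([*xy,0.03,1]); print('tool delta',g[:3])
show([.4318,.310],0)
E
python3 d.py
```

```text
608 (431.6996154785156, 310.0590515136719) (13.361323356628418, 49.845909118652344) 63.388816833496094 [0.02794159 0.02946135 0.03070443] pca -27.144624390990803
plate@4mm (431.5461730957031, 310.5341796875) (91.0119400024414, 122.40569305419922) 62.70193862915039
dark@30mm (431.8623352050781, 310.5513610839844) (12.206717491149902, 47.2557373046875) 63.356082916259766
top rib 80 [0.43056221 0.30965756 0.02867926] 0.03707873563705255
tool delta [ 0.0815314  -0.00090741  0.1733455 ]
```

```bash
python3 -m creep '{"travel": [[0.015,0,0.01],[0.03,-0.001,0.03],[0.045,-0.001,0.05],[0.06,-0.001,0.08],[0.075,-0.001,0.11],[0.0814,-0.001,0.14],[0.0814,-0.001,0.155],[0.0814,-0.001,0.165],[0.0814,-0.001,0.175],[0.0814,-0.001,0.182],[0.0814,-0.001,0.188],[0.0814,-0.001,0.193],[0.0814,-0.001,0.196],[0.0814,-0.001,0.196],[0.0814,-0.001,0.196]], "spin": [0.011,0.011,0.011,0.011,0.011,0.011,0.011,0.011,0.011,0.011,0.011,0.011,0.011,0.011,0.011]}' 0.05 && python3 -m creep '{"travel": [[0,0,0],[0,0,0],[0,0,0],[0,0,0],[0,0,0],[0,0,0],[0,0,0],[0,0,0]], "spin": [0,0,0,0,0,0,0,0]}' 0.005 60
```

```text
t: 4.9
ee_pos: [0.4318, 0.31, 0.0076]
orientation: [-180.0, -0.0, -27.1]
contact_force: [-0.2, 0.3, 0.4]
finger_gap: 0.0499
t: 5.7
ee_pos: [0.4316, 0.3098, 0.0073]
orientation: [-180.0, 0.0, -27.1]
contact_force: [0.2, 0.1, 0.7]
finger_gap: 0.0048
```

The fingers closed to 5 mm where the rib is 14 mm thick, so something is off. I'll look.

Run:
```python
from h import *
print(get_state()['finger_gap'])
a,D=snapshot('scene'); b,Dt=snapshot('wrist')
np.savez('g1.npz',a=a,D=D,b=b,Dt=Dt)
x=cv2.resize(a[120:200,240:350][:,:,::-1],(412,300),interpolation=2)
cv2.imwrite('pics/g1.png',np.hstack([x,cv2.resize(b[150:420,100:460][:,:,::-1],(388,300))]))
```

```text
0.004789225575545863
```

View pics/g1.png

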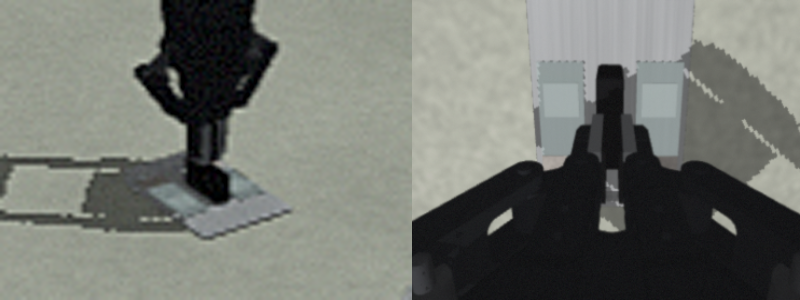

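```bash
python3 c.py g2 carrier
python3 - <<'E'
from h import *
z=np.load('g2.npz'); D,T,im=z['D'],z['T'],z['im']
M=np.load('g2_carrier.npy'); P=mpts('wrist',M,D,T); P=np.c_[P,np.ones(len(P))]@np.linalg.inv(T).T
print('tool x range',np.percentile(P[:,0],[0.5,2,98,99.5]),'y',np.percentile(P[P[:,0]>.03][:,1],[1,99]),'z med',np.median(P[:,2]),T[2,3])
A=np.ones(D.shape,bool); Q=mpts('wrist',A,D,T); L=np.c_[Q,np.ones(len(Q))]@np.linalg.inv(T).T
k=(abs(L[:,1])<.012)&(Q[:,2]>.015)&(Q[:,2]<.034)&(L[:,0]<.06); print('rib+fingers x',np.percentile(L[k][:,0],[1,50,99]),'y',np.percentile(L[k&(L[:,0]>.016)][:,1],[2,98]),'z',np.percentile(Q[k&(L[:,0]>.016)][:,2],[5,50,95]))
cv2.imwrite('pics/g2.png',cv2.resize(im[190:340,200:360][:,:,::-1],(640,600),interpolation=2))
E
```

```text
5.85 [0.4316 0.3098 0.0073] [180.     0.   -27.11] [ 22.9  20.2 105.7   0.   54.2 140. ]
carrier 0.6 [284. 242. 157. 193.] [0.4519 0.2993 0.0041]
[427.2 312.9] [ 93.2 132.2] 62.8 z pct [0.0026 0.0041 0.0292]
tool x range [-0.0560039  -0.04028705  0.0592115   0.0600729 ] y [-0.04485697  0.04299391] z med 0.003192152039612247 0.00729862337493014
rib+fingers x [-0.0223912   0.01322224  0.02583789] y [-0.00737507  0.00575929] z [0.01779579 0.0290219  0.03028907]
```

View pics/g2.png

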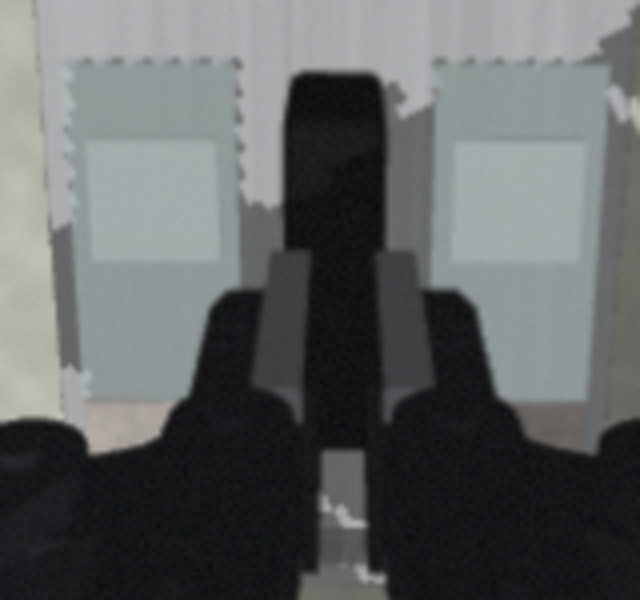

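The grasp is right: pads both sides of the rib, which is centred; the gap reading disagrees with the picture. Test by lifting.

```bash
python3 -m creep '{"travel": [[0,0,0],[0,0,0],[0,0,-0.004],[0,0,-0.01],[0,0,-0.018],[0,0,-0.028],[0,0,-0.04],[0,0,-0.055],[0,0,-0.07],[0,0,-0.085],[0,0,-0.1],[0,0,-0.11],[0,0,-0.115],[0,0,-0.115],[0,0,-0.115]], "spin": [0,0,0,0,0,0,0,0,0,0,0,0,0,0,0]}' 0 70; python3 c.py g3 carrier
python3 - <<'E'
from h import *
z=np.load('g3.npz'); D,T,im=z['D'],z['T'],z['im']
M=np.load('g3_carrier.npy'); P=mpts('wrist',M,D,T); L=np.c_[P,np.ones(len(P))]@np.linalg.inv(T).T
k=(L[:,0]>.03)&(L[:,2]>-.003); A=np.c_[L[k][:,:2],np.ones(k.sum())]; print('plate z fit (slope x,y,c)',np.linalg.lstsq(A,L[k][:,2],rcond=None)[0],'xmax',np.percentile(L[:,0],99.5),k.sum())
k=(L[:,0]>.03); print('y', np.percentile(L[k][:,1],[1,99]))
E
```

```text
t: 7.4
ee_pos: [0.4312, 0.3097, 0.1219]
orientation: [180.0, 0.0, -27.1]
contact_force: [-0.9, 0.5, -0.5]
finger_gap: -0.0
7.45 [0.431  0.3096 0.1216] [ 1.7994e+02  5.0000e-02 -2.7110e+01] [ 22.9   9.9 102.6   0.   67.5 140. ]
carrier 0.85 [284. 200.  95. 122.] [0.4371 0.3082 0.0042]
[432.  311.3] [ 91.8 120.2] 62.84 z pct [0.0026 0.0042 0.029 ]
plate z fit (slope x,y,c) [-0.00309918 -0.00013801  0.11836616] xmax 0.060013412563449504 3022
y [-0.04487066  0.04265721]
```

The carrier stayed on the table: the pads closed above the rib. Check where the fingertips really are.

Run:
```python
from h import *
for n in ['w1','g2','g3']:
    z=np.load(n+'.npz'); D,T,im=z['D'],z['T'],z['im']
    v,u=np.nonzero((D>0)); P=pts('wrist',np.c_[u,v],D[v,u],T); L=np.c_[P,np.ones(len(P))]@np.linalg.inv(T).T
    k=(L[:,0]<.016)&(L[:,0]>-.03)&(abs(L[:,1])<.06)&(P[:,2]>(.035 if n!='g2' else .031))
    print(n,k.sum(),'tip z (tool)',np.percentile(L[k][:,2],[50,90,98,100]))
    k2=k&(L[:,2]>np.percentile(L[k][:,2],85)); print(np.percentile(L[k2][:,0],[5,50,95]),np.percentile(L[k2][:,1],[5,50,95]))
    near=(D>0)&(D<.2); print('min D',D[D>0].min(), (D==0).sum())
z=np.load('g3.npz')
cv2.imwrite('pics/g3c.png',cv2.resize(z['im'][150:400,130:430][:,:,::-1],(660,550)))
print(get_state()['contact_force'])
```

```text
w1 33294 tip z (tool) [-0.10137272 -0.06865321 -0.04422099 -0.03234314]
[-0.00738769  0.00744449  0.01241356] [-0.04297418 -0.02964413  0.04308243]
min D 0.053314354 954
g2 38447 tip z (tool) [-0.10359349 -0.07574094 -0.04749484 -0.02372015]
[-0.00712944  0.01116034  0.01336397] [-0.02865738 -0.0023283   0.02845008]
min D 0.053281333 957
g3 38080 tip z (tool) [-0.10374177 -0.07633664 -0.04778341 -0.02994857]
[-0.00707702  0.01121983  0.0133698 ] [-2.67715622e-02 -5.12884213e-05  2.63345761e-02]
min D 0.05331031 1012
[ 0.44362637  0.67411971 -1.03615788]
```

View pics/g3c.png

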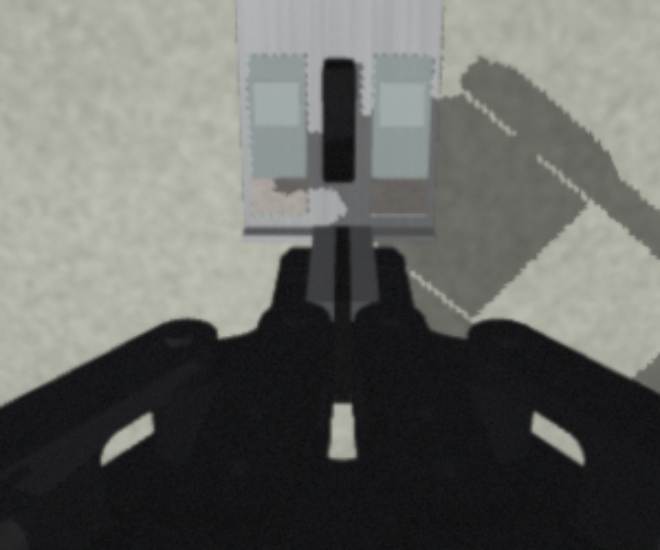

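```bash
python3 -c "
from plant import *
try: print(grip_point_offset)
except Exception as e: print(e)
from h import *
for n in ['w1','g3']:
    z=np.load(n+'.npz'); D,T=z['D'],z['T']; v,u=np.nonzero(D>0); P=pts('wrist',np.c_[u,v],D[v,u],T); L=np.c_[P,np.ones(len(P))]@np.linalg.inv(T).T
    k=(L[:,0]>.006)&(L[:,0]<.016)&(abs(L[:,1])<.045)&(L[:,2]>-.07)&(L[:,2]<.02); print(n,np.histogram(L[k][:,2],np.arange(-.06,.021,.005))[0])
"; python3 -m creep '{"travel": [[0,0,0],[0,0,0.01],[0,0,0.03],[0,0,0.05],[0,0,0.07],[0,0,0.09],[0,0,0.1],[0,0,0.108],[0,0,0.115],[0,0,0.12],[0,0,0.125],[0,0,0.13],[0,0,0.134],[0,0,0.136],[0,0,0.136]], "spin": [0,0,0,0,0,0,0,0,0,0,0,0,0,0,0]}' 0.05 60
```

```text
0.0187
w1 [387 325 304 266 120   8   0   0   0   0   0   0   0   0   0   0]
g3 [309 337 279 282 225 106   1   0   0   0   0   0   0   0   0   0]
t: 9.0
ee_pos: [0.4314, 0.3097, -0.0139]
orientation: [180.0, 0.0, -27.1]
contact_force: [-0.7, -0.1, -0.2]
finger_gap: 0.0499
```

Reported TCP is below the table with no contact: the true fingertips are about 30 mm behind it. Lower slightly more and close.

```bash
python3 -m creep '{"travel": [[0,0,0.002],[0,0,0.004],[0,0,0.006],[0,0,0.007],[0,0,0.007]], "spin": [0,0,0,0,0]}' && python3 -m creep '{"travel": [[0,0,0],[0,0,0],[0,0,0],[0,0,0],[0,0,0],[0,0,0],[0,0,0],[0,0,0]], "spin": [0,0,0,0,0,0,0,0]}' 0.004 60
```

```text
t: 9.5
ee_pos: [0.4314, 0.3098, -0.0209]
orientation: [180.0, 0.0, -27.1]
contact_force: [0.4, -0.2, -0.1]
finger_gap: 0.05
t: 10.3
ee_pos: [0.4319, 0.31, -0.0204]
orientation: [-180.0, -0.0, -27.1]
contact_force: [-0.9, 0.9, 5.9]
finger_gap: 0.0126
```

```bash
python3 -m creep '{"travel": [[0,0,-0.002],[0,0,-0.006],[0,0,-0.014],[0,0,-0.025],[0,0,-0.04],[0,0,-0.055],[0,0,-0.07],[0,0,-0.085],[0,0,-0.1],[0,0,-0.11],[0,0,-0.115],[0,0,-0.115]], "spin": [0,0,0,0,0,0,0,0,0,0,0,0]}'
cat > e.py <<'E'
from h import *
import sys
n=sys.argv[1]; z=np.load(n+'.npz'); D,T,im=z['D'],z['T'],z['im']
M=np.load(n+'_carrier.npy'); P=mpts('wrist',M,D,T); L=np.c_[P,np.ones(len(P))]@np.linalg.inv(T).T
k=(L[:,0]>.03)&(L[:,0]<.07)&(L[:,2]>-.06)&(L[:,2]<.0); A=np.c_[L[k][:,:2],np.ones(k.sum())]; f=np.linalg.lstsq(A,L[k][:,2],rcond=None)[0]
print('plate-top plane in tool (sx,sy,c)',f,k.sum(),'xmax',np.percentile(L[k][:,0],[98,99.5]),'y', np.percentile(L[k][:,1],[1,99]))
k&=(L[:,0]>.045)
for s in (-.03,-.015,0,.015,.03):
    q=L[k&(abs(L[:,1]-s)<.006)]; print(s,np.percentile(q[:,0],99) if len(q) else None,end=' ')
E
python3 c.py g4 carrier; python3 e.py g4
```

```text
t: 11.5
ee_pos: [0.4321, 0.31, 0.0953]
orientation: [-179.9, -0.1, -27.1]
contact_force: [-0.8, 0.5, -2.0]
finger_gap: 0.0132
11.55 [0.4316 0.3098 0.0945] [-1.7998e+02 -1.0000e-02 -2.7110e+01] [ 22.9  12.1 103.7   0.   64.2 140. ]
carrier 0.9 [287. 254. 184. 209.] [0.4552 0.2997 0.1197]
[424.1 318.4] [130.2 160.4] 78.83 z pct [0.1184 0.1197 0.1452]
plate-top plane in tool (sx,sy,c) [ 0.00162015 -0.00212424 -0.02396442] 10819 xmax [0.0598414  0.06017804] y [-0.0432708   0.04361312]
-0.03 0.06002799133447353 -0.015 0.06019762587387731 0 0.06009880499857799 0.015 0.05996153357889986 0.03 0.05990537857863859
```

Held level, underside at tool z −0.020, plain edge at tool x 0.060. Carry to above the drawer, 80 mm before the estimated flap edge, and look.

```bash
python3 -m creep '{"travel": [[0.008,0.008,0],[0.022,0.021,-0.002],[0.037,0.036,-0.004],[0.053,0.052,-0.006],[0.069,0.068,-0.008],[0.085,0.084,-0.01],[0.102,0.1,-0.01],[0.118,0.116,-0.01],[0.134,0.131,-0.01],[0.15,0.147,-0.01],[0.166,0.163,-0.01],[0.182,0.179,-0.01],[0.198,0.194,-0.01],[0.214,0.21,-0.01],[0.23,0.226,-0.01],[0.245,0.24,-0.01],[0.26,0.255,-0.01],[0.271,0.266,-0.01],[0.2785,0.273,-0.01],[0.2805,0.275,-0.01]], "spin": [-0.02,-0.05,-0.08,-0.115,-0.15,-0.185,-0.22,-0.255,-0.29,-0.325,-0.36,-0.395,-0.43,-0.465,-0.5,-0.535,-0.565,-0.585,-0.6,-0.607]}' && python3 -m creep '{"travel": [[0,0,0],[0,0,0]], "spin": [0,0]}'; python3 c.py v1 carrier flap drawer; python3 e.py v1
python3 - <<'E'
from h import *
r=snapshot('top')
for n,cam in (('flap','top'),('flap_edge','wrist')):
    for c in cut_out(cam,n)[:2]: print(cam,n,c['confidence'],c['rect'])
E
```

```text
t: 13.6
ee_pos: [0.5557, -0.0635, 0.1036]
orientation: [-180.0, 0.1, 7.6]
contact_force: [0.1, -0.4, -1.2]
finger_gap: 0.0127
t: 13.8
ee_pos: [0.5555, -0.062, 0.104]
orientation: [-180.0, 0.0, 7.7]
contact_force: [-0.5, 0.2, -0.9]
finger_gap: 0.0126
13.85 [ 0.5556 -0.0619  0.1041] [-1.7997e+02  3.0000e-02  7.6900e+00] [-18.5  14.6  99.2   0.   66.2  63.8]
carrier 0.59 [287. 254. 186. 209.] [ 0.5811 -0.0603  0.1284]
[555.1 -78.8] [125.2 123.8] 7.6 z pct [0.127  0.1284 0.1539]
flap 0.93 [288.  65. 235.  95.] [ 0.6699 -0.0483  0.0298]
[670.  -48.4] [ 69.3 172.3] 7.2 z pct [0.0284 0.0298 0.0337]
drawer 0.64 [288. 151. 285. 299.] [ 0.6521 -0.0499  0.0295]
[595.1 -58.2] [254.4 233.9] 7.23 z pct [0.0189 0.0295 0.0556]
plate-top plane in tool (sx,sy,c) [-0.00240569 -0.00145137 -0.02382283] 10687 xmax [0.05939338 0.05985042] y [-0.04351763  0.04349964]
-0.03 0.05987950546088576 -0.015 0.05982828246943965 0 0.059777439224863824 0.015 0.059819103444776936 0.03 0.059853495605392375 top flap 0.94 [306.0, 182.7, 52.3, 27.8]
top flap 0.57 [425.5, 188.0, 20.3, 12.4]
wrist flap_edge 0.73 [290.3, 152.5, 286.2, 301.8]
```

View pics/v1.png

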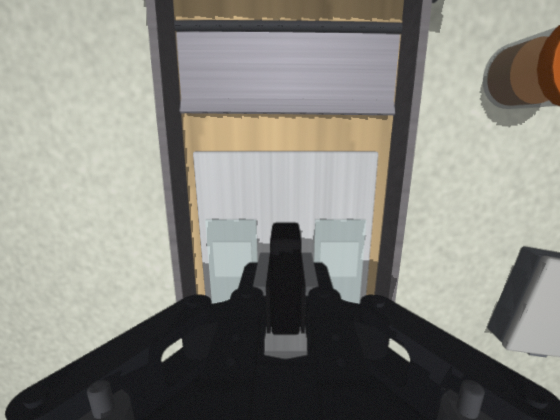

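The flap's free edge is at row ~112, columns 181–393, and the carrier's plain edge at row 152. Now fit the flap edge and the drawer axis.

```bash
cat > f.py <<'E'
from h import *
z=np.load('v1.npz'); D,T,im=z['D'],z['T'],z['im']
M=np.load('v1_flap.npy'); M=cv2.erode(M.astype(np.uint8),np.ones((1,1)))>0
v,u=np.nonzero(M&(D>0)); P=pts('wrist',np.c_[u,v],D[v,u],T)
L=np.c_[P,np.ones(len(P))]@np.linalg.inv(T).T
# free edge: min tool x per y bin
B=[]
for y in np.arange(-.07,.1,.01):
    k=abs(L[:,1]-y)<.005
    if k.sum()>50: 
        q=L[k&(L[:,0]<.2)]; e=np.percentile(q[:,0],1); B.append((y,e)); 
B=np.array(B); print('edge',B.round(4).tolist()); print('fit',np.polyfit(B[:,1-1],B[:,1],1), 'y ext',np.percentile(L[:,1],[.5,99.5]))
print('edge via ray z=.033:',onplane('wrist',[[183,112],[287,112],[392,112]],.033,T).round(4).tolist())
for a in np.arange(.075,.16,.01):
    k=abs(L[:,0]-a)<.005; print(round(a,3), np.median(P[k][:,2]).round(4) if k.sum() else None,end=' ')
# floor and walls
V,U=np.nonzero(D>0); Q=pts('wrist',np.c_[U,V],D[V,U],T); G=np.c_[Q,np.ones(len(Q))]@np.linalg.inv(T).T
k=(G[:,0]>.065)&(G[:,0]<.078)&(abs(G[:,1])<.06)&(Q[:,2]<.03); print('\nfloor z',np.median(Q[k][:,2]),k.sum())
for x in (.07,.09,.11,.13):
    k=(abs(G[:,0]-x)<.008)&(Q[:,2]>.048)&(Q[:,2]<.062); l=G[k&(G[:,1]<0)][:,1]; r=G[k&(G[:,1]>0)][:,1]; print(x,'walltop y',np.percentile(l,[2,98]).round(4),np.percentile(r,[2,98]).round(4))
zt=np.load('top0.npz')
E
python3 f.py
```

```text
edge [[-0.07, 0.0837], [-0.06, 0.0816], [-0.05, 0.0815], [-0.04, 0.0818], [-0.03, 0.0814], [-0.02, 0.0813], [-0.01, 0.0813], [0.0, 0.0815], [0.01, 0.0816], [0.02, 0.0813], [0.03, 0.0819], [0.04, 0.0813], [0.05, 0.081], [0.06, 0.0807], [0.07, 0.0807], [0.08, 0.0813]]
fit [-0.00872266  0.0815451 ] y ext [-0.0791746   0.08317727]
edge via ray z=.033: [[0.6266, 0.0266, 0.033], [0.637, -0.0526, 0.033], [0.648, -0.1325, 0.033]]
0.075 None 0.085 0.033 0.095 0.0296 0.105 0.0295 0.115 0.0295 0.125 0.0294 0.135 0.0297 0.145 0.0325 0.155 0.0191 
floor z 0.01960609422413101 2425
0.07 walltop y [-0.0905 -0.0839] [0.087  0.0931]
0.09 walltop y [-0.0906 -0.0841] [0.087  0.1911]
0.11 walltop y [-0.0899 -0.0835] [0.0876 0.1726]
0.13 walltop y [-0.09   -0.0836] [0.0876 0.1798]
```

Aligned within 0.5°, flap edge 21.5 mm ahead of the plain edge, floor at z 0.020, lateral offset 1.5 mm. Descend to just above the floor.

```bash
python3 -m creep '{"travel": [[-0.001,0.001,0.005],[-0.002,0.0015,0.015],[-0.002,0.0015,0.028],[-0.002,0.0015,0.041],[-0.002,0.0015,0.054],[-0.002,0.0015,0.066],[-0.002,0.0015,0.076],[-0.002,0.0015,0.084],[-0.002,0.0015,0.09],[-0.002,0.0015,0.095],[-0.002,0.0015,0.098],[-0.002,0.0015,0.1],[-0.002,0.0015,0.1],[-0.002,0.0015,0.1]], "spin": [0.003,0.006,0.006,0.006,0.006,0.006,0.006,0.006,0.006,0.006,0.006,0.006,0.006,0.006]}'; python3 -m creep '{"travel": [[0,0,0.001],[0,0,0.002],[0,0,0.003],[0,0,0.003],[0,0,0.003]], "spin": [0,0,0,0,0]}'
```

```text
t: 15.55
ee_pos: [0.5544, -0.0646, 0.0046]
orientation: [180.0, -0.0, 7.3]
contact_force: [-0.2, 0.6, -1.7]
finger_gap: 0.0129
t: 16.05
ee_pos: [0.5541, -0.0645, 0.0012]
orientation: [-180.0, 0.0, 7.3]
contact_force: [-0.4, -0.9, -1.8]
finger_gap: 0.0127
```

```bash
python3 -m creep '{"travel": [[0,0,0.0005],[0,0,0.001],[0,0,0.001],[0,0,0.001]], "spin": [0,0,0,0]}'; python3 -m creep '{"travel": [[0,0,0.0005],[0,0,0.0005],[0,0,0.0005]], "spin": [0,0,0]}'; python3 c.py v2 carrier flap; python3 e.py v2
```

```text
t: 16.45
ee_pos: [0.5541, -0.0646, 0.0003]
orientation: [180.0, -0.0, 7.3]
contact_force: [0.4, 0.2, -3.2]
finger_gap: 0.013
t: 16.75
ee_pos: [0.5541, -0.0646, -0.0002]
orientation: [-180.0, 0.0, 7.3]
contact_force: [-1.0, -0.3, -1.4]
finger_gap: 0.0129
16.8 [ 5.541e-01 -6.460e-02 -2.000e-04] [-180.      0.      7.32] [-18.8  23.7 101.8  -0.   54.5  63.8]
carrier 0.8 [287. 255. 186. 213.] [ 0.5797 -0.063   0.0242]
[555.8 -64.9] [116.8  91.3] 7.24 z pct [0.0228 0.0242 0.0497]
flap 0.68 [285.  52. 393. 102.] [ 0.6567 -0.0504  0.0298]
[656.3 -50.2] [ 41.2 172.7] 7.14 z pct [0.0284 0.0298 0.0341]
plate-top plane in tool (sx,sy,c) [-0.0034033  -0.00108974 -0.02375294] 10756 xmax [0.05942938 0.05987085] y [-0.04356201  0.04361353]
-0.03 0.05989907919152061 -0.015 0.05986132836443096 0 0.05981086660741854 0.015 0.059843867547839984 0.03 0.05986174589569601
```

```bash
python3 -m creep '{"travel": [[0,0,0.0004],[0,0,0.0004],[0,0,0.0004]], "spin": [0,0,0]}'; python3 -m creep '{"travel": [[0,0,0.0004],[0,0,0.0004],[0,0,0.0004]], "spin": [0,0,0]}'
python3 - <<'E'
from h import *
print(get_state()['contact_force'],get_state()['ft_torque'])
E
```

```text
t: 17.2
ee_pos: [0.5542, -0.0646, -0.0004]
orientation: [180.0, -0.0, 7.3]
contact_force: [-1.6, 0.3, 2.1]
finger_gap: 0.013
t: 17.5
ee_pos: [0.5542, -0.0646, -0.0004]
orientation: [180.0, -0.0, 7.3]
contact_force: [-2.9, 1.2, 5.2]
finger_gap: 0.0131
[-2.93345524  1.21403153  5.18043444] [0.10566262 0.51479858 0.02077783]
```

Contact made (about 7 N with the weight). Slide in slowly, checking halfway.

```bash
python3 -m creep '{"travel": [[0.001,0,0],[0.003,0,0],[0.005,0,0],[0.007,0,0],[0.009,0,0],[0.011,0,0],[0.013,0,0],[0.015,0,0],[0.017,0,0],[0.019,0,0],[0.021,0,0],[0.023,0,0],[0.025,0,0],[0.027,0,0],[0.028,0,0]], "spin": [0,0,0,0,0,0,0,0,0,0,0,0,0,0,0]}';  python3 c.py v3 flap carrier; python3 e.py v3
```

```text
t: 19.0
ee_pos: [0.5817, -0.0613, -0.0004]
orientation: [180.0, 0.1, 7.3]
contact_force: [-4.8, -0.1, 7.2]
finger_gap: 0.0132
19.05 [ 5.818e-01 -6.130e-02 -4.000e-04] [1.7998e+02 4.0000e-02 7.3300e+00] [-17.6  26.4  97.7  -0.   55.9  65.1]
flap 0.87 [284.  83. 403. 160.] [ 0.671  -0.0484  0.0299]
[669.6 -48. ] [ 69.8 173.2] 6.28 z pct [0.0285 0.0299 0.0337]
carrier 0.85 [287. 260. 182. 194.] [ 0.6048 -0.0601  0.0242]
[579.9 -61.4] [111.1  89.7] 7.17 z pct [0.0227 0.0242 0.0497]
plate-top plane in tool (sx,sy,c) [-0.00483309 -0.0006456  -0.02377278] 8174 xmax [0.05298513 0.05349652] y [-0.043363    0.04358125]
-0.03 0.05327101350202935 -0.015 0.05363451087271716 0 0.053682252632431246 0.015 0.053646840949906106 0.03 0.05273585216867485
```

View pics/v3.png

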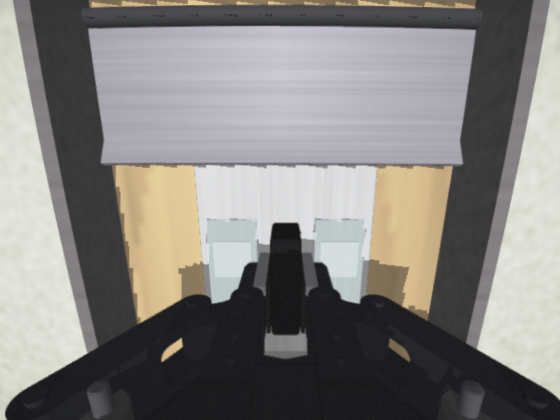

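The plate is under the flap edge (row 163, columns 197–376) and the flap still lies flat at z 0.030. Slide a further 13 mm.

```bash
python3 -m creep '{"travel": [[0.001,0,0],[0.003,0,0],[0.005,0,0],[0.007,0,0],[0.009,0,0],[0.011,0,0],[0.012,0,0],[0.013,0,0],[0.013,0,0]], "spin": [0,0,0,0,0,0,0,0,0]}'; python3 -m creep '{"travel": [[-0.0003,0,0.0004],[-0.0003,0,0.0008],[-0.0003,0,0.0008],[-0.0003,0,0.0008]], "spin": [0,0,0,0]}'
```

```text
t: 20.05
ee_pos: [0.5947, -0.0596, -0.0004]
orientation: [180.0, 0.0, 7.3]
contact_force: [-3.5, -0.9, 5.4]
finger_gap: 0.0128
t: 20.45
ee_pos: [0.5947, -0.0596, -0.0004]
orientation: [180.0, -0.0, 7.3]
contact_force: [-5.4, 0.3, 10.0]
finger_gap: 0.0127
```

```bash
python3 -m creep '{"travel": [[-0.0002,0,0.0005],[-0.0002,0,0.0005],[-0.0002,0,0.0005],[-0.0002,0,0.0005],[-0.0002,0,0.0005]], "spin": [0,0,0,0,0]}'; python3 c.py v4 flap carrier; python3 e.py v4
python3 - <<'E'
from h import *
F=[]
for i in range(8): snapshot('top'); F.append(get_state()['contact_force'])
print(np.round(F,1).tolist())
z=np.load('v4.npz'); D,T=z['D'],z['T']; M=np.load('v4_flap.npy'); P=mpts('wrist',M,D,T); L=np.c_[P,np.ones(len(P))]@np.linalg.inv(T).T
B=[(y,np.percentile(L[abs(L[:,1]-y)<.005][:,0],1)) for y in np.arange(-.04,.05,.02)]; print('flap edge tool x',np.round(B,4).tolist())
k=(P[:,2]<.031);A=np.c_[L[k][:,:2],np.ones(k.sum())];print('flap plane',np.linalg.lstsq(A,P[k][:,2],rcond=None)[0])
d0,d1=np.load('v1.npz'),np.load('v4.npz')
print('flap edge world',[ (T@[e,y,-.033,1])[:2].round(4).tolist() for y,e in B])
r0=np.load('top0.npz'); im,Dt=snapshot('top')
for D_,i in ((r0['D'],r0['im']),(Dt,im)):
    r=cv2.Canny(cv2.cvtColor(i[240:262,270:350],cv2.COLOR_RGB2GRAY),60,120); print(np.argwhere(r).mean(0).round(2),end=' ')
print('front wall diff',np.abs(r0['im'][235:265,270:350].astype(int)-im[235:265,270:350]).mean())
E
```

```text
t: 20.95
ee_pos: [0.5947, -0.0596, -0.0004]
orientation: [180.0, -0.0, 7.3]
contact_force: [-6.3, 1.2, 14.0]
finger_gap: 0.0131
21.0 [ 5.947e-01 -5.960e-02 -4.000e-04] [ 1.7997e+02 -2.0000e-02  7.3300e+00] [-17.1  27.7  95.8  -0.   56.5  65.6]
flap 0.71 [282. 116. 393. 155.] [ 0.6708 -0.0483  0.0299]
[668.8 -49. ] [ 69.9 171.2] 6.96 z pct [0.0286 0.0299 0.0337]
carrier 0.64 [287. 275. 178. 169.] [ 0.6103 -0.0592  0.0245]
[586.3 -60.6] [97.1 89.9] 7.42 z pct [0.0228 0.0245 0.0498]
plate-top plane in tool (sx,sy,c) [-0.01092303  0.00018453 -0.02355947] 3283 xmax [0.03969142 0.03987384] y [-0.0431488   0.04345917]
-0.03 None -0.015 None 0 None 0.015 None 0.03 None [[-7.4, 1.1, 15.0], [-7.4, 0.8, 14.1], [-6.2, 0.4, 14.1], [-6.2, 0.2, 13.3], [-6.8, 0.7, 14.5], [-5.6, 0.8, 15.2], [-7.6, 0.5, 13.8], [-6.9, 1.2, 14.7]]
flap edge tool x [[-0.04, 0.0431], [-0.02, 0.0435], [0.0, 0.0431], [0.02, 0.0431], [0.04, 0.043]]
flap plane [-0.00279692  0.00072898  0.0297906 ]
flap edge world [[0.6323, -0.0144], [0.6352, -0.0342], [0.6375, -0.0541], [0.64, -0.0739], [0.6424, -0.0938]]
[11.92 40.56] [ 8.93 64.28] front wall diff 34.844166666666666
```

View pics/v4.png

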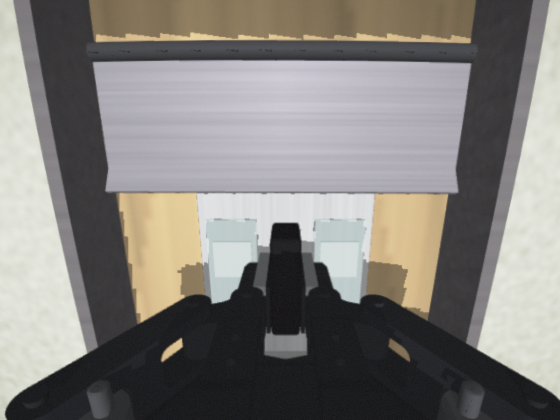

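```bash
python3 - <<'E'
from h import *
for n in ['v1','v2','v3','v4']:
    z=np.load(n+'.npz'); D,T=z['D'],z['T']; P=mpts('wrist',np.load(n+'_carrier.npy'),D,T); L=np.c_[P,np.ones(len(P))]@np.linalg.inv(T).T
    print(n,[(round(x,3),round(float(np.median(P[(abs(L[:,0]-x)<.002)&(abs(L[:,1])<.042)&(P[:,2]<T[2,3]+.03)][:,2])-(0 if n!='v1' else T[2,3]-.0),4)) for x in (.029,.033,.037,.04)])
print(get_state()['ft_torque'])
E
python3 -m creep '{"travel": [[-0.0005,0,0],[-0.0005,0,0],[-0.0005,0,0]], "spin": [0,0,0]}'
```

```text
t: 21.85
ee_pos: [0.5947, -0.0596, -0.0004]
orientation: [180.0, -0.1, 7.3]
contact_force: [-4.2, 1.1, 12.6]
finger_gap: 0.0124  File "<stdin>", line 4
    print(n,[(round(x,3),round(float(np.median(P[(abs(L[:,0]-x)<.002)&(abs(L[:,1])<.042)&(P[:,2]<T[2,3]+.03)][:,2])-(0 if n!='v1' else T[2,3]-.0),4)) for x in (.029,.033,.037,.04)])
                                                                                                                                                                                   ^
SyntaxError: closing parenthesis ']' does not match opening parenthesis '('
```

```bash
python3 -m creep '{"travel": [[-0.0003,0,0.0003],[-0.0003,0,0.0003],[-0.0003,0,0.0003],[-0.0003,0,0.0003],[-0.0003,0,0.0003],[-0.0003,0,0.0003]], "spin": [0,0,0,0,0,0]}'; python3 c.py v5 flap carrier
python3 - <<'E'
from h import *
for n in ['v2','v3','v5']:
    z=np.load(n+'.npz'); D,T=z['D'],z['T']; P=mpts('wrist',np.load(n+'_carrier.npy'),D,T); L=np.c_[P,np.ones(len(P))]@np.linalg.inv(T).T
    o=[]
    for x in (.029,.032,.035,.038,.041):
        k=(abs(L[:,0]-x)<.0015)&(abs(L[:,1])<.042)&(P[:,2]<.03); o.append(round(float(np.median(P[k][:,2])),4))
    print(n,o)
F=[]
for i in range(8): im,D=snapshot('top'); F.append(get_state()['contact_force'])
print(np.mean(F,0).round(1),get_state()['ft_torque'].round(2),get_state()['t'])
a=np.load('top0.npz')['im']
w=lambda i:cv2.resize(i[130:270,150:450][:,:,::-1],(800,373)); cv2.imwrite('pics/cmp.png',np.vstack([w(a)[:300],w(im)[:300]]))
for t in ['flap','drawer']: print(t,[np.round(r['rect'],1) for r in cut_out('top',t)[:1]])
cut_out('top','cup_a')
d=np.abs(a.astype(int)-im).max(2)>60; print('changed px around bystanders',[int(d[r0:r1,c0:c1].sum()) for r0,r1,c0,c1 in ((150,180,165,225),(180,210,140,170),(160,200,358,438),(220,260,383,415))])
E
```

```text
t: 22.45
ee_pos: [0.5948, -0.0596, -0.0004]
orientation: [180.0, -0.1, 7.3]
contact_force: [-4.9, 1.7, 14.1]
finger_gap: 0.0125
22.5 [ 5.948e-01 -5.960e-02 -4.000e-04] [ 1.7996e+02 -1.2000e-01  7.3300e+00] [-17.1  27.6  95.8   0.   56.4  65.6]
flap 0.78 [281. 116. 392. 152.] [ 0.6709 -0.0483  0.0299]
[668.9 -48.3] [ 70.1 172. ] 7.25 z pct [0.0286 0.0299 0.0337]
carrier 0.77 [286. 275. 177. 167.] [ 0.6103 -0.0592  0.0245]
[586.4 -61.2] [97. 91.] 7.31 z pct [0.0228 0.0245 0.0498]
carrier 0.27 [282. 181. 537. 355.] [ 0.6655 -0.0456  0.0298]
v2 [0.0237, 0.0236, 0.0236, 0.0237, 0.0237]
v3 [0.0235, 0.0235, 0.0236, 0.0235, 0.0235]
v5 [nan, nan, nan, nan, 0.0236]
[-4.3  1.4 13.9] [ 0.3   0.8  -0.01] 23.0
flap [array([306.3, 181.2,  56.4,  26.5])]
drawer [array([310.1, 204.3,  69.6,  95.7])]
changed px around bystanders [0, 0, 0, 0]
  return _methods._mean(a, axis=axis, dtype=dtype,
  ret = ret.dtype.type(ret / rcount)
```

View pics/cmp.png

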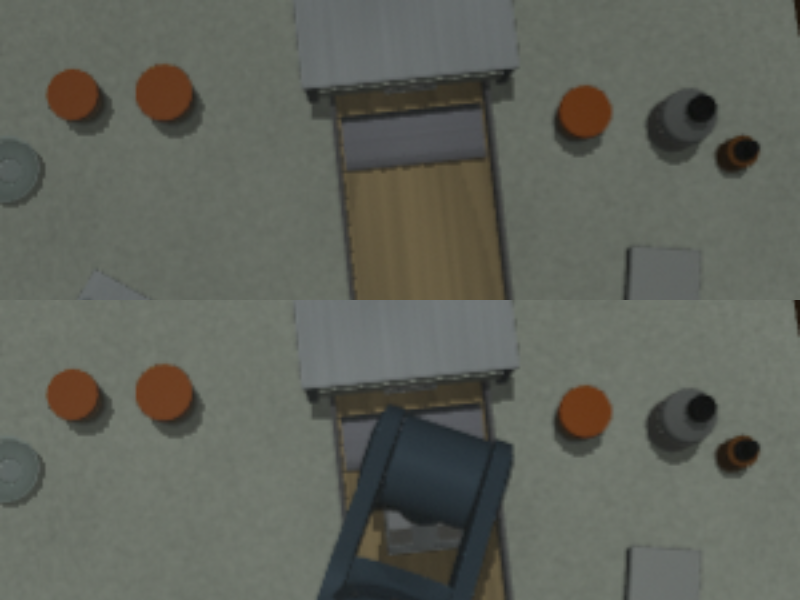

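Everything holds: 17 mm in, flap flat, drawer and bystanders unmoved, push steady at about 14 N. Handing in.

```bash
python3 -c "
from plant import *
print(get_state()['contact_force']); print(sign_off())"
```

```text
[-3.96286421  1.80536032 14.25485014]
the job is handed in; nothing more can be done
None
```

The slide carrier is in the drawer with its plain edge about 17 mm under the flap, still gripped and pressed flat on the floor. I handed the job in at about 23 s.

**What happened:** The first grasp closed on nothing, because the real fingertips sit about 30 mm behind the reported TCP. That came out of the wrist depth picture, and moving below z = 0 without contact confirmed it. I regripped about 30 mm lower, lifted the carrier level, lined it up over the drawer and slid it in.

**Last checks:**

| Check | Result |
|---|---|
| Push | About 14 N at the wrist, steady, plus the carrier's own weight of about 1.7 N |
| Forward load | About 4 N, well under the drawer's 18 N friction |
| Flap height | Unchanged at 29.8–29.9 mm above the table before and after |
| Flap edge position | Agrees within about 1 mm with before the tuck |
| Bystanders | No change in the top picture, in the regions compared |

**Weak or failed checks:**
- **Drawer front:** The top-view comparison was useless because the arm hides it. That the drawer stayed put rests on the flap position, which differs by up to 1 mm.
- **Flatness in the final pose:** A slope fit there read 0.011, but over a very short visible strip. My strip check measured only one point in the final pose. That point agreed with the earlier level readings to 0.1 mm.
- **Tool tilt:** It was 0.12° by the end.

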